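Close the welding fixture over a fitting

ROBOT

A 6-joint arm with a two-finger parallel gripper is mounted at the origin on the work surface. World frame = base frame: x ahead of the robot, y to its left, z up, the work surface at z = 0. Lengths are in m, angles in rad, forces in N, time in s.
With the tool pointing down it reaches from about 0.275 to 0.75 m from the base axis. Payload 10.2 kg.
Tool frame: the origin (TCP) lies midway between the tips of the shut fingers; the grasp point (between the pads) lies 19 mm behind it; z points along the fingers, y is the line along which they close (so a half turn about z gives the same grasp; the last joint's range is limited). The gripper opens to 85 mm and grips with 20 to 120 N. Pads are 22 mm wide; open, the fingers measure 114 mm over their backs; the gripper's body (76 mm by 85 mm) begins 54 mm behind the grasp point. The pads swing forward as they close: fully open they stand 13 mm farther back than shut.
Start: joints at [-1.443, 0.313, 1.498, -0, 1.331, -0.223], TCP at [0.18, -0.493, 0.231] pointing down, gripper open.
Joint ranges: [-2.94, 2.94], [-0.97, 2.17], [0.19, 2.56], [-1.23, 4.37], [0.02, 3.11], [-2.88, 2.88]. Speed limits (rad/s): [2.39, 2.39, 3.01, 3.14, 3.14, 3.14].

INTERFACE

Orientations are given as a unit quaternion [x, y, z, w].
In Python, from plant import sense, grab_frame, calibration, order, look_for gives the robot as it stands.
- The arm moves only by the shell command python3 -m creep 'ROWS' [OPENING] [FORCE]. ROWS is JSON, a list of rows, each an object of numbers: "tx", "ty", "tz": the shift along the world's x, y, z normalised to -1 to 1, where 1 is 0.8 m; "rx", "ry", "rz": the turn, a rotation vector about the world's x, y, z normalised to -1 to 1, where 1 is 360 degrees. In form: [{"tx": .., "ty": .., "tz": .., "rx": .., "ry": .., "rz": ..}, ...]. A call has 1 to 8 rows; each row is the pose to reach, as a shift and turn from the pose commanded when the call began, turning the shorter way round; what a row does not reach only later rows make up. A row lasts 1/8 s, in which the tool goes at most 62.5 mm and 10.7 degrees, less where a joint would pass 70% of its speed; a pose out of reach is approached as far as the arm can. A call with a number of a shift or a turn outside -1 to 1 is refused whole. A call with a gripper value outside its range is refused whole. OPENING is the opening, from 0 (shut) to 1 (fully open), set as the call begins (- or left out, the last holds). The fingers move at their own pace and stop on an object; FORCE is the grip in N (left out, the last holds). Time passes only in rows, so rows that repeat a pose let the fingers close. It gives the time, the measured TCP pose, the force, the opening and the grip force at its end, in the units of the state.
- sense(): the state, without advancing time (a new reading comes with each control period).
- grab_frame(name): name is "side" or "top"; returns the picture (384x512x3 uint8, blue, green, red); there is no depth.
- calibration(name): a dict with "intrinsics" (3x3 intrinsics, pixels), "R" (3x3) and "t" (3): a world point X has camera coordinates R X + t. Camera axes: x right, y down, z forward; pixel columns grow to the right and rows downward; lengths in m; the calibration is good to about 2 mm. A picture is of the moment at which its call begins. calibration takes no time and is no camera call.
- order.finish_job(): hands the job in; it is judged then, once.
Trained networks look in the newest picture that a camera, given by its name, has taken for a name from the list of things; names that differ only in an ending like _2 or _b are one class to them, and where a whole thing is asked for, a point or a joint stands for the part that bears it (a point fixed in the world has none). Each returns a list of dicts, best first, with "confidence" (0 to 1); they miss things now and then, are a little off and sometimes report something else, mostly with a low value. They report only what shows in the picture. A call takes as long as a camera call. They do not tell look-alikes from the thing itself.
- look_for(camera, label): "box" ([centre column, centre row, width, height] in pixels, round what is visible of it).
The state is a dict: "clock": time; "joints": joint angles; "qd": joint speeds; "joint_torque": joint torques, N m; "tool_pos": TCP position; "orientation": TCP orientation; "ft_force": force on the tool from outside, world axes, zero at the start; "wrist_torque": the same for the moment, N m; "gripper_width": opening from 0.0 (shut) to 1.0 (fully open); "grasp_force": force on a finger pad.
Only numpy, scipy, OpenCV 4.12 (cv2) and the standard library are available. Lean on these libraries where they do the work, as an engineer would, in place of code of your own. Each camera call takes 0.05 s, during which the arm holds its last target. There are 200 camera calls.

TASK

Close the open welding fixture over its workpiece by pushing only, without gripping the fitting or picking it up: gently push the steel fitting with the brass stub along its channel until it is fully home against the two stop pins, then flip the hinged hold-down frame over onto it until it lies flat, without slamming it, and then push the toggle clamp's red handle fully upright to lock the frame down. Leave everything else on the bench where it is.

Things in the scene. Friction and masses are not known exactly. Their poses are not given: they have to be found in the camera images.
- fixture: Aluminium fixture plate fixed to the bench, 190 x 275 x 20 mm. Origin on the bench surface under the nest's centre; z up, x along the channel to the stop pins, y towards the frame's hinge. It spans x -105..85, y -170..105 mm. Clamp bracket at x +-18, y -147..-97, up to z 62 mm; its raised arm reaches z 110 (y -135..-90) and comes down on the frame's free end (y -58) as the handle goes upright.
- home (a point): Point on the plate's top (z = 20 mm), fixture axes, where the fitting's origin lies when fully home. Around it the channel along x: two dark rails at y = +-30.5 to +-42.5, x -57..37 mm, 8 mm high above the plate; two steel stop pins, 8 mm across and 8 mm high, end it at x 35..43, y = +-15. Its -x end is open.
- fitting: Workpiece, loose, about 0.3 kg: steel plate 70 (x) x 58 (y) x 8 mm with an upright brass tube stub in its middle, 18 mm across and 18 mm high (its top 26 mm above the plate's underside). Origin: centre of the underside, z up. It lies in the channel with 1.5 mm play a side, its x along it, 20 to 42 mm short of home; slides with 1 to 3 N.
- hinge (a point): Middle of the hold-down frame's hinge axis: parallel to the fixture's x, at y = 65, z = 35 mm; fixture axes. Hinge lugs and back stops, up to z 50 mm, stand at y 59..90.
- leaf (a joint): Angle a of the hinged steel hold-down frame: 0 closed, flat over the fitting; 1.57 upright; 1.95 back on its stops. Starts at 1.7 to 1.9. A point r mm from the hinge axis lies at y = 65 - r cos a, z = 35 + r sin a in the fixture frame. The hinge is stiff: it stays where it is left and takes 2 to 8 N at the free edge.
- leaf_edge (a point): Middle of the frame's free edge, 135 mm from the hinge axis. The frame is 110 mm wide (along x) and 8 mm thick, hinge axis at mid-thickness. A window, x +-25 mm and 40 to 90 mm from the axis, lets the stub through, so it closes only over a fitting that is home; the free bar beyond it, 90 to 135 mm, is solid. Closed, its top is 39 mm above the bench.
- clamp_handle (a joint): Angle of the toggle clamp's red handle: 0 open (as at the start), leaning 29 degrees from upright towards the fixture's -y; 0.5 upright against its stop, clamped. It stays where it is left and takes about 2 N at its end.
- pivot (a point): Middle of the clamp handle's pivot axis, parallel to the fixture's x: at x = 0, y = -130, z = 56 mm in the fixture frame; fixture axes.
- handle_tip (a point): Centre of the ball end (19 mm across) of the red handle, 94.5 mm from its pivot; at the start 45 mm to -y of the pivot and 83 mm above it. The red grip is a round bar 19 mm thick, the last 68 mm of the handle.
- jar: Small glass jar with white lid, 48 mm across, 70 mm high, bystander; origin under its centre.
- tub: Clear plastic tub, 85 x 70 x 40 mm, bystander; origin under its centre.
- flange: Steel flange with neck, 60 mm across, 32 mm high, bystander; origin under its centre.
- screwdriver: Screwdriver lying on the bench, bystander.
- brush: Brush lying on the bench, bystander.
- tweezers: Steel tweezers lying on the bench, 125 mm long, bystander.
- weld_blank: Plain steel plate like the fitting's but without a stub, 70 x 58 x 8 mm, bystander; origin under its centre.
Things that resemble listed ones, but are neither listed nor needed, are in the scene too. Leave any purple look-alike of the fitting alone.

How it is judged:
On the way, in this order (a step that is already met when the one before it is completed fails the run):
1. the fitting is home against the stop pins, the frame still open (x of fitting in the frame of home above -0.003 m and value of joint leaf above 0.6 rad), for 0.2 s.
2. the hold-down frame lies flat over the fitting (value of joint leaf below 0.04 rad and value of joint clamp_handle below 0.15 rad), for 0.2 s.
3. the clamp handle is upright (value of joint clamp_handle above 0.42 rad), for 0.2 s.
At the end, for the whole second after the job is handed in: The fitting lies flat and at rest within 3 mm of the stop pins, the hold-down frame is down within 0.04 rad of flat, and the clamp handle is within 0.08 rad of upright (x of fitting in the frame of home above -0.003 m and distance between fitting and home below 0.005 m and angle between fitting's own z axis and vertical below 0.05 rad and linear speed of fitting below 0.01 m/s and value of joint leaf below 0.04 rad and value of joint clamp_handle above 0.42 rad); the robot touches nothing.
It fails at once if the fitting is lifted more than 8 mm off the plate (z of fitting in the frame of home above 0.008 m).
It fails at once if the fitting is gripped or shoved hard (over 36 N from the fingers) (contact force between the fingers and fitting above 36 N).
It fails at once if the frame or the handle is forced (over 90 N from the fingers) (contact force between the fingers and fixture above 90 N).
It fails at once if the frame is slammed (over 4 rad/s) (velocity of joint leaf below -4 rad/s or velocity of joint leaf above 4 rad/s).
It fails at once if another thing on the bench is moved more than 20 mm (distance of any of jar, tub, flange, screwdriver, brush, tweezers, weld_blank from where it was at the start of the episode above 0.02 m).
It also fails if it takes over 67 s, if anything falls off the work surface, if the arm or the gripper's body presses on something with over 40 N, if the wrist force passes 120 N, or if a joint passes its speed limit or range.

## Working session

There is one attempt and no reset: what is moved stays moved. The work goes in short steps, Python scripts to look and compute and a shell command to move; the robot and the scene stay as the last step left them, time stands still between calls to the robot, and variables do not carry over. Pictures are saved under pics/ and viewed, at most 10 in all, crops included, and the job is handed in when it is done.

```bash
ls; mkdir -p pics; python3 - <<'E'
from plant import *
import cv2,numpy as np
for c in("top","side"):
    cv2.imwrite(f"pics/{c}0.png",grab_frame(c)); k=calibration(c);print(c,np.round(k["intrinsics"],1).tolist(),np.round(k["R"],4).tolist(),np.round(k["t"],4).tolist())
    for l in("fixture","fitting","leaf","clamp_handle","handle_tip","weld_blank"):
        print(l,[(np.round(d["box"]).tolist(),round(d["confidence"],2)) for d in look_for(c,l)][:4])
s=sense();print(s)
E
```

```text
pics
top [[397.3, 0.0, 265.1], [0.0, 397.3, 191.3], [0.0, 0.0, 1.0]] [[-0.0179, -0.9998, -0.0113], [-0.9981, 0.0186, -0.0593], [0.0595, 0.0102, -0.9982]] [0.045, 0.5728, 1.0546]
fixture [([273.0, 205.0, 122.0, 77.0], 0.63), ([271.0, 146.0, 26.0, 17.0], 0.43)]
fitting [([259.0, 209.0, 24.0, 27.0], 0.86), ([180.0, 279.0, 27.0, 30.0], 0.8), ([324.0, 205.0, 23.0, 8.0], 0.4)]
leaf [([223.0, 195.0, 25.0, 50.0], 0.86), ([307.0, 150.0, 26.0, 34.0], 0.39)]
clamp_handle [([325.0, 206.0, 25.0, 8.0], 0.71)]
handle_tip [([325.0, 206.0, 20.0, 9.0], 0.55)]
weld_blank [([191.0, 151.0, 22.0, 28.0], 0.82)]
side [[467.4, 0.0, 255.3], [0.0, 467.4, 189.2], [0.0, 0.0, 1.0]] [[-0.9844, -0.1748, 0.0216], [-0.1044, 0.4804, -0.8708], [0.1418, -0.8595, -0.4911]] [0.5281, 0.1456, 0.9894]
fixture [([266.0, 172.0, 10.0, 38.0], 0.73), ([249.0, 213.0, 118.0, 128.0], 0.65)]
fitting [([341.0, 327.0, 48.0, 37.0], 0.97), ([255.0, 236.0, 30.0, 20.0], 0.71)]
leaf [([232.0, 222.0, 63.0, 63.0], 0.65), ([152.0, 287.0, 44.0, 26.0], 0.29)]
clamp_handle [([266.0, 169.0, 15.0, 42.0], 0.53), ([248.0, 216.0, 117.0, 129.0], 0.34)]
handle_tip [([266.0, 173.0, 11.0, 48.0], 0.82)]
weld_blank [([152.0, 286.0, 41.0, 21.0], 0.65)]
{'clock': 0.7, 'joints': array([-1.44342183e+00,  3.12941686e-01,  1.49767035e+00, -3.09905727e-05,
        1.33105067e+00, -2.23426363e-01]), 'qd': array([-1.04555778e-03, -3.27321375e-05, -5.57367149e-05, -1.85892581e-03,
       -1.31638489e-03, -9.16541180e-04]), 'joint_torque': array([-3.88755027e-03, -4.12113476e+01, -2.59878856e+01, -4.98442587e-04,
        4.34250960e-04,  1.27171592e-05]), 'tool_pos': array([ 0.18038494, -0.49304202,  0.23128401]), 'orientation': array([ 9.84656099e-01,  1.74506060e-01, -1.33529990e-05, -3.57103724e-05]), 'ft_force': array([-0.40894302, -0.47082041,  0.87050927]), 'wrist_torque': array([-0.04007024, -0.03396063, -0.03519122]), 'grasp_force': 0.0, 'gripper_width': 1.0025848215837627}
```

```bash
python3 - <<'E'
import cv2
a=cv2.imread("pics/top0.png");b=cv2.imread("pics/side0.png")
cv2.imwrite("pics/a1.png",cv2.resize(a[120:310,150:390],(800,633))[:600]);cv2.imwrite("pics/b1.png",cv2.resize(b[130:360,130:400],(704,600)))
E
```

```text
(no output)
```

View pics/a1.png

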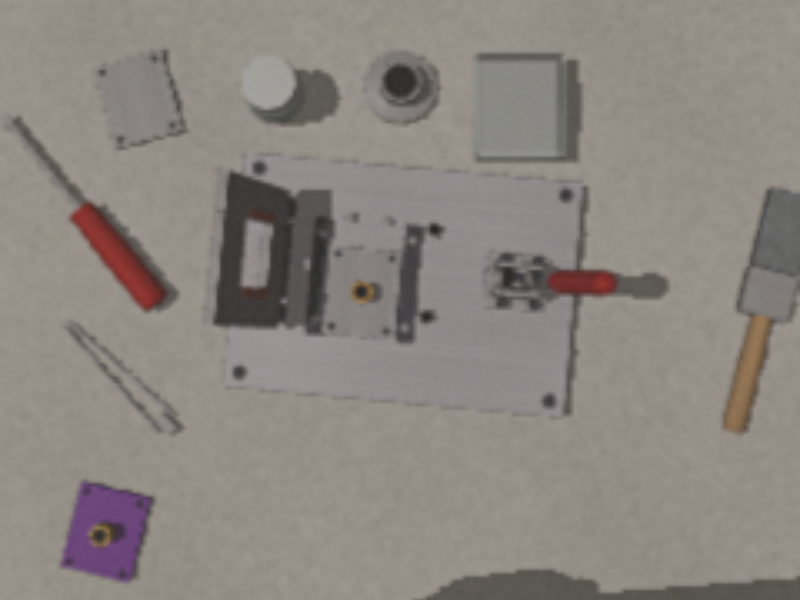

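View pics/b1.png

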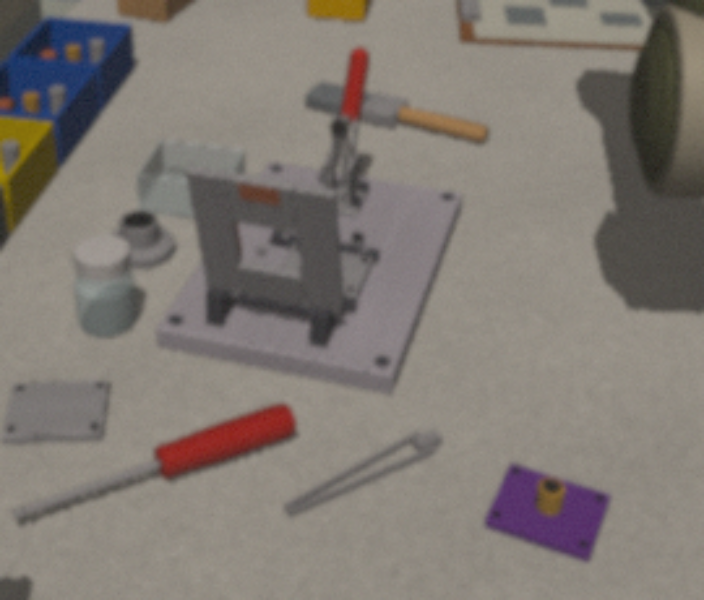

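View pics/side0.png

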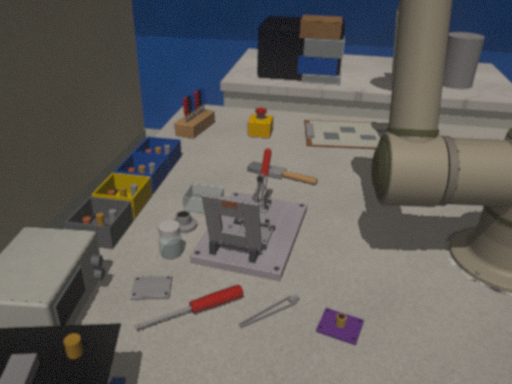

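Candidates for the fitting: the steel plate with brass stub in the channel at top (259,208), the purple look-alike at (180,279), and the plain blank at (191,150). I choose the one at (259,208), between the rails. In the top picture the two pins are above it, so fixture +x points up and the hinge is on the left. Next I fit the fixture pose and check a close crop.

```bash
cat >h.py <<'E'
import numpy as np,cv2
from plant import *
from scipy.optimize import least_squares
def proj(c,P):
    k=calibration(c);q=np.atleast_2d(P)@np.array(k["R"]).T+np.array(k["t"]);q=q@np.array(k["intrinsics"]).T;return q[:,:2]/q[:,2:]
def F2W(f,P):
    P=np.atleast_2d(np.array(P,float));c,s=np.cos(f[2]),np.sin(f[2])
    return np.c_[f[0]+c*P[:,0]-s*P[:,1],f[1]+s*P[:,0]+c*P[:,1],P[:,2]]
def ray(c,uv,z):
    k=calibration(c);R=np.array(k["R"]);o=-R.T@np.array(k["t"]);d=R.T@np.linalg.solve(np.array(k["intrinsics"]),[*uv,1]);return o+d*(z-o[2])/d[2]
E
python3 - <<'E'
from h import *
T={(85,105,20):(245,153),(85,-170,20):(585,185),(-105,-170,20):(567,413),(-105,105,20):(225,385),(39,15,28):(352,217),(39,-15,28):(391,221)}
S={(-105,105,20):(392,378),(-105,-170,20):(462,195),(85,105,20):(160,335)}
pt=np.array(list(T))/1e3;ut=np.array(list(T.values()))/3.333+[150,120]
ps=np.array(list(S))/1e3;us=np.array(list(S.values()))/2.607+[130,130]
g=lambda f:np.r_[proj("top",F2W(f,pt))-ut,proj("side",F2W(f,ps))-us].ravel()
for h in(lambda f:g(f)[:12],g):
    r=least_squares(h,[.45,0,0.]);print(r.x,np.round(r.fun.reshape(-1,2),1).tolist())
f=r.x
np.save("f.npy",f);st=ray("top",(362/3.333+150,291/3.333+120),.046);c,s=np.cos(f[2]),np.sin(f[2]);d=st-[f[0],f[1],0]
print("stub world",st,"fix",c*d[0]+s*d[1],-s*d[0]+c*d[1])
for a in(1.7,1.8,1.9):
    q=F2W(f,[[x,.065-.135*np.cos(a),.035+.135*np.sin(a)] for x in(-.055,.055)]);print(a,proj("top",q).round(1).tolist(),proj("side",q).round(1).tolist())
print("tip",proj("top",F2W(f,[0,-.175,.139])),proj("side",F2W(f,[0,-.175,.139])))
a=cv2.imread("pics/top0.png")
for P,col in((pt,(0,255,0)),):
    pass
b=cv2.resize(a[170:240,205:345],(800,400),interpolation=cv2.INTER_CUBIC)
P=[(39,15,28),(39,-15,28),(-57,36.5,28),(37,36.5,28),(-57,-36.5,28),(37,-36.5,28),(85,-170,20),(-105,-170,20),(0,0,28)]
for u in proj("top",F2W(f,np.array(P)/1e3)): cv2.circle(b,tuple(int(v) for v in (u+.5-[205,170])*5.714),3,(0,255,0),1)
cv2.imwrite("pics/c1.png",b)
E
```

```text
[ 0.54939521  0.04879172 -0.10509198] [[0.6, -0.3], [0.1, -1.2], [-0.1, 1.1], [-0.0, 0.4], [-0.0, 0.1], [-0.5, -0.2]]
[ 0.54910703  0.05163574 -0.10494835] [[-0.5, -0.2], [-1.0, -1.1], [-1.1, 1.2], [-1.1, 0.6], [-1.1, 0.2], [-1.6, -0.1], [1.3, -2.3], [0.5, -2.2], [-1.3, -4.2]]
stub world [0.53008638 0.05207835 0.046     ] fix -0.018962362844862413 -0.001552348834607898
1.7 [[219.6, 218.7], [224.0, 171.5]] [[262.0, 196.3], [205.9, 187.1]]
1.8 [[214.0, 218.2], [218.4, 171.1]] [[260.0, 200.9], [203.3, 191.5]]
1.9 [[208.7, 217.7], [213.1, 170.8]] [[258.0, 206.2], [200.8, 196.6]]
tip [[330.75676703 204.94920175]] [[268.03997722 151.15927653]]
```

View pics/c1.png

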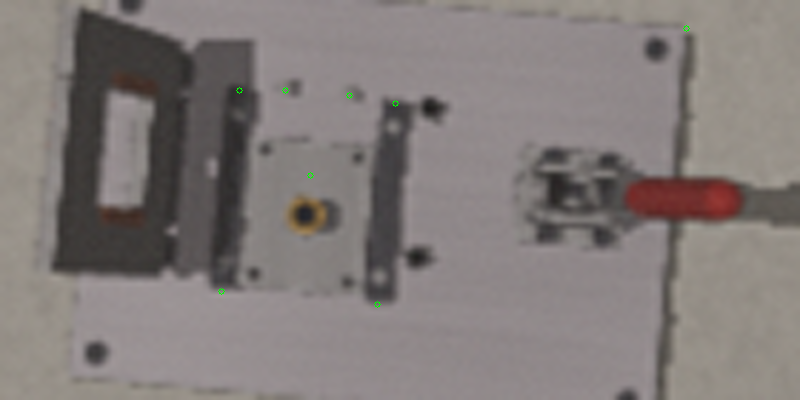

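The crop confirms it: steel plate with brass stub at crop (305,215) between the dark rails, about 20 mm short of the pins at (290,88) and (350,93). The frame leans back at about 1.8 rad. Next: shut the fingers, align them to the fixture and go above the channel's open end.

```bash
python3 -m creep '[{"tx":0.06,"ty":0.1,"rz":-0.02},{"tx":0.12,"ty":0.2,"rz":-0.04},{"tx":0.18,"ty":0.3,"rz":-0.0726},{"tx":0.23,"ty":0.4,"rz":-0.0726},{"tx":0.29,"ty":0.5,"rz":-0.0726},{"tx":0.34,"ty":0.6,"rz":-0.0726},{"tx":0.387,"ty":0.685,"rz":-0.0726},{"tx":0.387,"ty":0.685,"rz":-0.0726}]' 0 20; python3 -m creep '[{},{},{},{}]'
```

```text
validation failed for argument at $[0]...
validation failed for argument at $[0]...
```

```bash
python3 -m creep '[{"tx":0.06,"ty":0.1,"tz":0,"rx":0,"ry":0,"rz":-0.02},{"tx":0.12,"ty":0.2,"tz":0,"rx":0,"ry":0,"rz":-0.04},{"tx":0.18,"ty":0.3,"tz":0,"rx":0,"ry":0,"rz":-0.0726},{"tx":0.23,"ty":0.4,"tz":0,"rx":0,"ry":0,"rz":-0.0726},{"tx":0.29,"ty":0.5,"tz":0,"rx":0,"ry":0,"rz":-0.0726},{"tx":0.34,"ty":0.6,"tz":0,"rx":0,"ry":0,"rz":-0.0726},{"tx":0.387,"ty":0.685,"tz":0,"rx":0,"ry":0,"rz":-0.0726},{"tx":0.387,"ty":0.685,"tz":0,"rx":0,"ry":0,"rz":-0.0726}]' 0 20
```

```text
clock: 1.7
tool_pos: [0.4259, -0.0616, 0.2316]
orientation: [0.999, -0.053, 0.0, 0.0]
ft_force: [0.3, -1.7, -0.1]
gripper_width: 0.002
grasp_force: 0.0
```

```bash
python3 -m creep '[{"tx":0.08,"ty":0.146,"tz":0,"rx":0,"ry":0,"rz":0},{"tx":0.08,"ty":0.146,"tz":0,"rx":0,"ry":0,"rz":0},{"tx":0.08,"ty":0.146,"tz":0,"rx":0,"ry":0,"rz":0},{"tx":0.08,"ty":0.146,"tz":0,"rx":0,"ry":0,"rz":0},{"tx":0.08,"ty":0.146,"tz":0,"rx":0,"ry":0,"rz":0}]'
```

```text
clock: 2.33
tool_pos: [0.4889, 0.052, 0.2314]
orientation: [0.999, -0.053, -0.0, 0.0]
ft_force: [0.2, 0.5, -0.7]
gripper_width: -0.0
grasp_force: 0.0
```

```bash
python3 -m creep '[{"tx":0,"ty":0.004,"tz":-0.06,"rx":0,"ry":0,"rz":0},{"tx":0,"ty":0.004,"tz":-0.12,"rx":0,"ry":0,"rz":0},{"tx":0,"ty":0.004,"tz":-0.17,"rx":0,"ry":0,"rz":0},{"tx":0,"ty":0.004,"tz":-0.2,"rx":0,"ry":0,"rz":0},{"tx":0,"ty":0.004,"tz":-0.22,"rx":0,"ry":0,"rz":0},{"tx":0,"ty":0.004,"tz":-0.232,"rx":0,"ry":0,"rz":0},{"tx":0,"ty":0.004,"tz":-0.242,"rx":0,"ry":0,"rz":0},{"tx":0,"ty":0.004,"tz":-0.242,"rx":0,"ry":0,"rz":0}]'
python3 - <<'E'
from h import *
a=grab_frame("top");cv2.imwrite("pics/d1.png",cv2.resize(a[160:260,200:340],(784,560),interpolation=cv2.INTER_CUBIC))
b=grab_frame("side");cv2.imwrite("pics/d2.png",cv2.resize(b[130:290,180:340],(600,600),interpolation=cv2.INTER_CUBIC))
E
```

```text
clock: 3.32
tool_pos: [0.4891, 0.0562, 0.0377]
orientation: [0.999, -0.053, -0.0, -0.0]
ft_force: [-1.0, 0.4, 0.4]
gripper_width: 0.006
grasp_force: 0.0
```

View pics/d2.png

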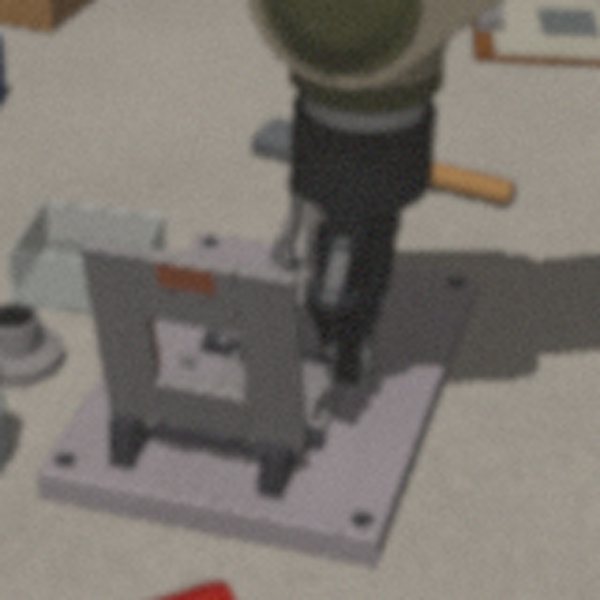

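The fingers are down behind the stub at the open end of the channel (crop (345,375)) and touch nothing. Pushing along fixture +x in small steps.

```bash
python3 -m creep '[{"tx":0.005,"ty":-0.0005,"tz":0,"rx":0,"ry":0,"rz":0},{"tx":0.01,"ty":-0.001,"tz":0,"rx":0,"ry":0,"rz":0},{"tx":0.015,"ty":-0.0015,"tz":0,"rx":0,"ry":0,"rz":0},{"tx":0.02,"ty":-0.002,"tz":0,"rx":0,"ry":0,"rz":0},{"tx":0.025,"ty":-0.0026,"tz":0,"rx":0,"ry":0,"rz":0},{"tx":0.03,"ty":-0.0031,"tz":0,"rx":0,"ry":0,"rz":0},{"tx":0.035,"ty":-0.0036,"tz":0,"rx":0,"ry":0,"rz":0},{"tx":0.038,"ty":-0.004,"tz":0,"rx":0,"ry":0,"rz":0}]'
```

```text
clock: 4.42
tool_pos: [0.5197, 0.0533, 0.0376]
orientation: [0.999, -0.053, -0.0, -0.0]
ft_force: [-2.0, -0.4, 1.3]
gripper_width: 0.003
grasp_force: 0.9
```

```bash
python3 -m creep '[{"tx":0.0025,"ty":-0.0003,"tz":0,"rx":0,"ry":0,"rz":0},{"tx":0.005,"ty":-0.0005,"tz":0,"rx":0,"ry":0,"rz":0},{"tx":0.005,"ty":-0.0005,"tz":0,"rx":0,"ry":0,"rz":0}]'
```

```text
clock: 4.8
tool_pos: [0.5239, 0.0528, 0.0377]
orientation: [0.999, -0.053, 0.0, 0.0]
ft_force: [-0.7, 0.2, -0.2]
gripper_width: 0.0
grasp_force: 0.1
```

```bash
python3 -m creep '[{"tx":0.002,"ty":-0.0002,"tz":0,"rx":0,"ry":0,"rz":0},{"tx":0.004,"ty":-0.0004,"tz":0,"rx":0,"ry":0,"rz":0}]'; python3 -m creep '[{"tx":0.0012,"ty":-0.0001,"tz":0,"rx":0,"ry":0,"rz":0},{"tx":0.0012,"ty":-0.0001,"tz":0,"rx":0,"ry":0,"rz":0}]';  python3 -m creep '[{"tx":0.0012,"ty":-0.0001,"tz":0,"rx":0,"ry":0,"rz":0},{"tx":0.0012,"ty":-0.0001,"tz":0,"rx":0,"ry":0,"rz":0}]'
```

```text
clock: 5.05
tool_pos: [0.5269, 0.0525, 0.0377]
orientation: [0.999, -0.053, -0.0, -0.0]
ft_force: [-2.0, 0.2, -0.6]
gripper_width: 0.001
grasp_force: 0.7
clock: 5.3
tool_pos: [0.5279, 0.0524, 0.0377]
orientation: [0.999, -0.053, 0.0, 0.0]
ft_force: [-0.6, -0.2, 0.5]
gripper_width: -0.005
grasp_force: 0.4
clock: 5.55
tool_pos: [0.5288, 0.0524, 0.0377]
orientation: [0.999, -0.053, 0.0, -0.0]
ft_force: [-0.6, 0.3, 0.5]
gripper_width: -0.0
grasp_force: 0.5
```

```bash
python3 - <<'E'
from h import *
f=np.load("f.npy")
a=grab_frame("top");cv2.imwrite("pics/e1.png",cv2.resize(a[160:240,210:310],(750,600),interpolation=cv2.INTER_CUBIC))
E
```

```text
(no output)
```

View pics/e1.png

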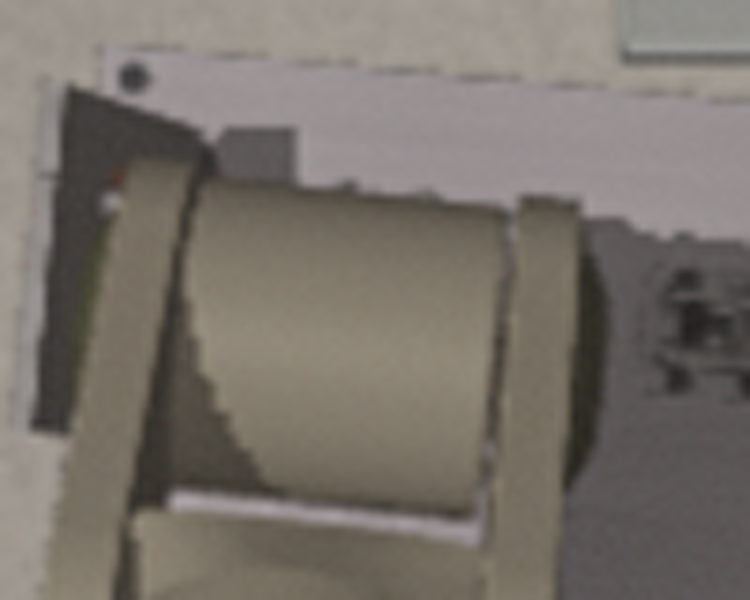

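The arm hides the nest in this top view, so I go on by feel in 0.8 mm steps.

```bash
for i in 1; do python3 -m creep '[{"tx":0.001,"ty":-0.0001,"tz":0,"rx":0,"ry":0,"rz":0},{"tx":0.001,"ty":-0.0001,"tz":0,"rx":0,"ry":0,"rz":0}]' | egrep 'tool|ft'; done;  python3 -m creep '[{"tx":0.001,"ty":-0.0001,"tz":0,"rx":0,"ry":0,"rz":0},{"tx":0.001,"ty":-0.0001,"tz":0,"rx":0,"ry":0,"rz":0}]' | egrep 'tool|ft'
```

```text
tool_pos: [0.5296, 0.0523, 0.0377]
ft_force: [-1.3, 0.3, -0.4]
tool_pos: [0.5304, 0.0522, 0.0377]
ft_force: [-1.4, 0.2, -0.1]
```

```bash
python3 -m creep '[{"tx":0.001,"ty":-0.0001,"tz":0,"rx":0,"ry":0,"rz":0},{"tx":0.001,"ty":-0.0001,"tz":0,"rx":0,"ry":0,"rz":0}]' | egrep 'tool|ft';  python3 -m creep '[{"tx":0.001,"ty":-0.0001,"tz":0,"rx":0,"ry":0,"rz":0},{"tx":0.001,"ty":-0.0001,"tz":0,"rx":0,"ry":0,"rz":0}]' | egrep 'tool|ft'
```

```text
tool_pos: [0.5312, 0.0522, 0.0377]
ft_force: [-1.3, 0.5, 0.3]
tool_pos: [0.5316, 0.0521, 0.0376]
ft_force: [-4.2, -0.2, 0.5]
```

```bash
python3 -m creep '[{"tx":0.0008,"ty":-0.0001,"tz":0,"rx":0,"ry":0,"rz":0},{"tx":0.0008,"ty":-0.0001,"tz":0,"rx":0,"ry":0,"rz":0}]' | egrep 'tool|ft'
```

```text
tool_pos: [0.5318, 0.0521, 0.0376]
ft_force: [-6.2, -0.3, 2.9]
```

The force rises and motion stalls: home. Back off, lift, and move over behind the frame.

```bash
python3 -m creep '[{"tx":-0.01,"ty":0.001,"tz":0,"rx":0,"ry":0,"rz":0},{"tx":-0.02,"ty":0.002,"tz":0,"rx":0,"ry":0,"rz":0},{"tx":-0.02,"ty":0.002,"tz":0.07,"rx":0,"ry":0,"rz":0},{"tx":-0.02,"ty":0.002,"tz":0.14,"rx":0,"ry":0,"rz":0},{"tx":-0.02,"ty":0.002,"tz":0.21,"rx":0,"ry":0,"rz":0},{"tx":-0.02,"ty":0.002,"tz":0.25,"rx":0,"ry":0,"rz":0},{"tx":-0.02,"ty":0.002,"tz":0.25,"rx":0,"ry":0,"rz":0},{"tx":-0.02,"ty":0.002,"tz":0.25,"rx":0,"ry":0,"rz":0}]' | egrep 'tool|ft'
python3 -m creep '[{"tx":0.01,"ty":0.05,"tz":0,"rx":0,"ry":0,"rz":0},{"tx":0.03,"ty":0.1,"tz":0,"rx":0,"ry":0,"rz":0},{"tx":0.058,"ty":0.15,"tz":0,"rx":0,"ry":0,"rz":0},{"tx":0.058,"ty":0.15,"tz":0,"rx":0,"ry":0,"rz":0},{"tx":0.058,"ty":0.15,"tz":0,"rx":0,"ry":0,"rz":0}]' | egrep 'clock|tool|ft'
python3 - <<'E'
from h import *
b=grab_frame("side");cv2.imwrite("pics/g2.png",cv2.resize(b[130:290,180:340],(600,600),interpolation=cv2.INTER_CUBIC))
a=grab_frame("top");cv2.imwrite("pics/g1.png",cv2.resize(a[150:250,200:340],(784,560),interpolation=cv2.INTER_CUBIC))
print(look_for("top","fitting"))
E
```

```text
tool_pos: [0.516, 0.0536, 0.2367]
ft_force: [-0.3, 0.2, -0.2]
clock: 8.48
tool_pos: [0.5625, 0.1732, 0.2365]
ft_force: [0.5, 1.0, 0.3]
[{'box': [259.6, 202.2, 22.5, 29.1], 'confidence': 0.77}]
```

View pics/g1.png

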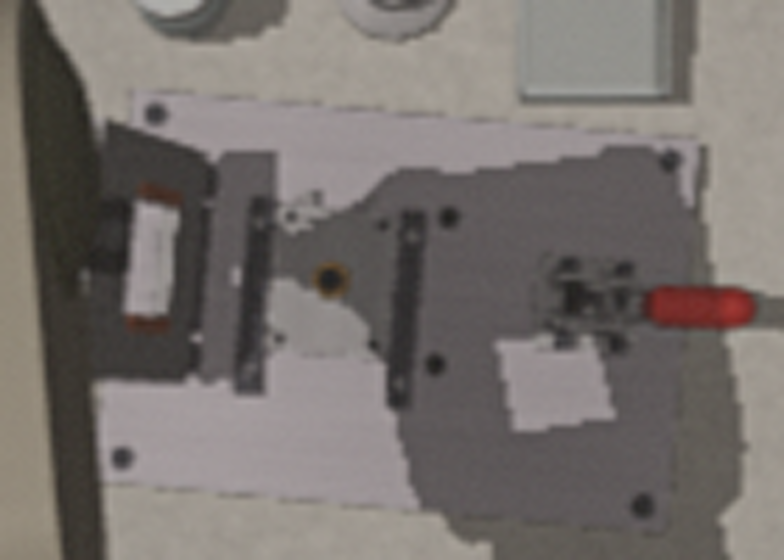

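The stub is at crop (330,280), i.e. top (259,200), where home projects, and the plate meets the pins. Frame still open. Descend behind the frame and push it to upright.

```bash
python3 -m creep '[{"tx":0,"ty":0,"tz":-0.05,"rx":0,"ry":0,"rz":0},{"tx":0,"ty":0,"tz":-0.109,"rx":0,"ry":0,"rz":0},{"tx":0,"ty":0,"tz":-0.109,"rx":0,"ry":0,"rz":0},{"tx":-0.001,"ty":-0.011,"tz":-0.109,"rx":0,"ry":0,"rz":0},{"tx":-0.0023,"ty":-0.022,"tz":-0.109,"rx":0,"ry":0,"rz":0},{"tx":-0.0035,"ty":-0.033,"tz":-0.109,"rx":0,"ry":0,"rz":0},{"tx":-0.0046,"ty":-0.044,"tz":-0.109,"rx":0,"ry":0,"rz":0},{"tx":-0.0056,"ty":-0.0535,"tz":-0.109,"rx":0,"ry":0,"rz":0}]' | egrep 'clock|tool|ft'
```

```text
clock: 9.62
tool_pos: [0.5585, 0.13, 0.1507]
ft_force: [0.5, 2.8, 2.0]
```

```bash
python3 -m creep '[{"tx":-0.0013,"ty":-0.012,"tz":0,"rx":0,"ry":0,"rz":0},{"tx":-0.0025,"ty":-0.0241,"tz":-0.001,"rx":0,"ry":0,"rz":0},{"tx":-0.004,"ty":-0.038,"tz":-0.004,"rx":0,"ry":0,"rz":0},{"tx":-0.0055,"ty":-0.0517,"tz":-0.008,"rx":0,"ry":0,"rz":0},{"tx":-0.0068,"ty":-0.0648,"tz":-0.0135,"rx":0,"ry":0,"rz":0},{"tx":-0.0081,"ty":-0.0773,"tz":-0.02,"rx":0,"ry":0,"rz":0},{"tx":-0.0093,"ty":-0.089,"tz":-0.028,"rx":0,"ry":0,"rz":0},{"tx":-0.0105,"ty":-0.1001,"tz":-0.0368,"rx":0,"ry":0,"rz":0}]' | egrep 'clock|tool|ft'
```

```text
clock: 10.62
tool_pos: [0.5501, 0.0499, 0.1206]
ft_force: [-0.4, 0.7, 2.8]
```

```bash
python3 -m creep '[{"tx":-0.001,"ty":-0.01,"tz":-0.0102,"rx":0,"ry":0,"rz":0},{"tx":-0.002,"ty":-0.019,"tz":-0.0211,"rx":0,"ry":0,"rz":0},{"tx":-0.0028,"ty":-0.0267,"tz":-0.033,"rx":0,"ry":0,"rz":0},{"tx":-0.0035,"ty":-0.0334,"tz":-0.0458,"rx":0,"ry":0,"rz":0},{"tx":-0.004,"ty":-0.0386,"tz":-0.059,"rx":0,"ry":0,"rz":0},{"tx":-0.0045,"ty":-0.0428,"tz":-0.0725,"rx":0,"ry":0,"rz":0},{"tx":-0.0048,"ty":-0.0454,"tz":-0.0865,"rx":0,"ry":0,"rz":0},{"tx":-0.0048,"ty":-0.0454,"tz":-0.0865,"rx":0,"ry":0,"rz":0}]' | egrep 'clock|tool|ft'
python3 -m creep '[{"tx":0,"ty":-0.0006,"tz":-0.005,"rx":0,"ry":0,"rz":0},{"tx":0,"ty":-0.0012,"tz":-0.01,"rx":0,"ry":0,"rz":0},{"tx":0,"ty":-0.0012,"tz":-0.0125,"rx":0,"ry":0,"rz":0},{"tx":0,"ty":-0.0012,"tz":-0.0125,"rx":0,"ry":0,"rz":0}]' | egrep 'clock|tool|ft'
```

```text
clock: 11.62
tool_pos: [0.5456, 0.0145, 0.0508]
ft_force: [-0.2, -0.1, -0.7]
clock: 12.12
tool_pos: [0.5462, 0.0134, 0.0417]
ft_force: [0.3, -0.1, -0.9]
```

```bash
python3 -m creep '[{"tx":0,"ty":0,"tz":-0.002,"rx":0,"ry":0,"rz":0},{"tx":0,"ty":0,"tz":-0.003,"rx":0,"ry":0,"rz":0},{"tx":0,"ty":0,"tz":-0.003,"rx":0,"ry":0,"rz":0}]' | egrep 'clock|tool|ft'
python3 - <<'E'
from h import *
b=grab_frame("side");cv2.imwrite("pics/k2.png",cv2.resize(b[130:290,180:340],(600,600),interpolation=cv2.INTER_CUBIC))
E
```

```text
clock: 12.5
tool_pos: [0.5462, 0.0134, 0.0394]
ft_force: [-0.7, -0.1, -0.4]
```

View pics/k2.png

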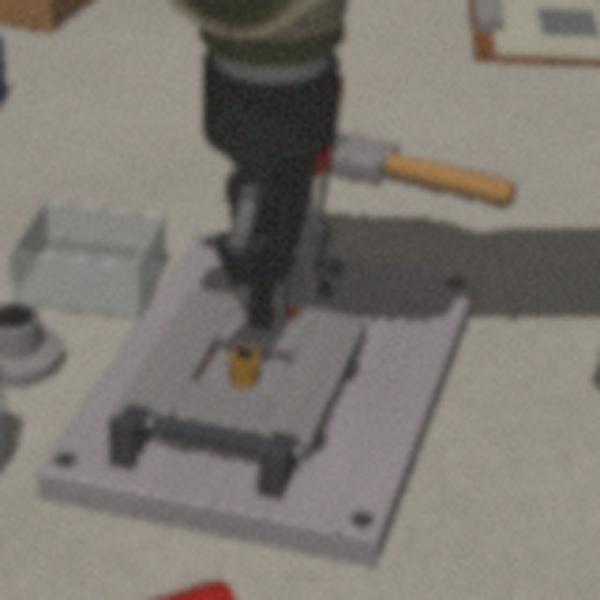

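The frame is down with the stub at crop (243,365) through its window. Press down gently to be sure it is flat.

```bash
python3 -m creep '[{"tx":0,"ty":0,"tz":-0.001,"rx":0,"ry":0,"rz":0},{"tx":0,"ty":0,"tz":-0.002,"rx":0,"ry":0,"rz":0},{"tx":0,"ty":0,"tz":-0.002,"rx":0,"ry":0,"rz":0}]' | egrep 'clock|tool|ft'
```

```text
clock: 12.92
tool_pos: [0.5462, 0.0135, 0.039]
ft_force: [-5.7, 0.6, 13.3]
```

```bash
python3 -m creep '[{"tx":0,"ty":0,"tz":-0.0015,"rx":0,"ry":0,"rz":0},{"tx":0,"ty":0,"tz":-0.0015,"rx":0,"ry":0,"rz":0},{"tx":0,"ty":0,"tz":-0.0015,"rx":0,"ry":0,"rz":0}]' | egrep 'clock|tool|ft'
```

```text
clock: 13.3
tool_pos: [0.5464, 0.0134, 0.0389]
ft_force: [-9.6, 0.5, 24.5]
```

Solid contact at z = 39 mm: flat. Lift and go over to the far side of the handle.

```bash
python3 -m creep '[{"tx":0,"ty":0,"tz":0.06,"rx":0,"ry":0,"rz":0},{"tx":0,"ty":0,"tz":0.13,"rx":0,"ry":0,"rz":0},{"tx":0,"ty":0,"tz":0.2,"rx":0,"ry":0,"rz":0},{"tx":0,"ty":0,"tz":0.267,"rx":0,"ry":0,"rz":0},{"tx":-0.006,"ty":-0.06,"tz":0.267,"rx":0,"ry":0,"rz":0},{"tx":-0.012,"ty":-0.12,"tz":0.267,"rx":0,"ry":0,"rz":0},{"tx":-0.02,"ty":-0.18,"tz":0.267,"rx":0,"ry":0,"rz":0},{"tx":-0.0244,"ty":-0.223,"tz":0.267,"rx":0,"ry":0,"rz":0}]' | egrep 'clock|tool|ft'
python3 -m creep '[{"tx":0,"ty":0,"tz":0,"rx":0,"ry":0,"rz":0},{"tx":0,"ty":0,"tz":0,"rx":0,"ry":0,"rz":0}]' | egrep 'clock|tool|ft'
```

```text
clock: 14.3
tool_pos: [0.5262, -0.1668, 0.2501]
ft_force: [-0.0, -0.3, -0.0]
clock: 14.55
tool_pos: [0.5268, -0.1644, 0.2502]
ft_force: [-0.4, 0.1, 0.3]
```

```bash
python3 -m creep '[{"tx":0,"ty":0,"tz":-0.06,"rx":0,"ry":0,"rz":0},{"tx":0,"ty":0,"tz":-0.12,"rx":0,"ry":0,"rz":0},{"tx":0,"ty":0,"tz":-0.156,"rx":0,"ry":0,"rz":0},{"tx":0,"ty":0,"tz":-0.156,"rx":0,"ry":0,"rz":0},{"tx":0.001,"ty":0.01,"tz":-0.156,"rx":0,"ry":0,"rz":0},{"tx":0.002,"ty":0.02,"tz":-0.156,"rx":0,"ry":0,"rz":0},{"tx":0.003,"ty":0.03,"tz":-0.156,"rx":0,"ry":0,"rz":0},{"tx":0.0042,"ty":0.04,"tz":-0.156,"rx":0,"ry":0,"rz":0}]' | egrep 'clock|tool|ft'
python3 -m creep '[{"tx":0.001,"ty":0.009,"tz":0,"rx":0,"ry":0,"rz":0},{"tx":0.0019,"ty":0.018,"tz":0,"rx":0,"ry":0,"rz":0},{"tx":0.0026,"ty":0.025,"tz":0,"rx":0,"ry":0,"rz":0},{"tx":0.0026,"ty":0.025,"tz":0,"rx":0,"ry":0,"rz":0}]' | egrep 'clock|tool|ft'
```

```text
clock: 15.55
tool_pos: [0.5305, -0.1328, 0.1262]
ft_force: [0.6, -2.3, 1.9]
clock: 16.05
tool_pos: [0.5321, -0.1124, 0.1252]
ft_force: [0.5, 0.3, -0.5]
```

```bash
python3 -m creep '[{"tx":0.0003,"ty":0.003,"tz":0,"rx":0,"ry":0,"rz":0},{"tx":0.0007,"ty":0.0065,"tz":0,"rx":0,"ry":0,"rz":0},{"tx":0.0007,"ty":0.0065,"tz":0,"rx":0,"ry":0,"rz":0}]' | egrep 'clock|tool|ft'; python3 -m creep '[{"tx":0.0003,"ty":0.0025,"tz":0,"rx":0,"ry":0,"rz":0},{"tx":0.0003,"ty":0.0025,"tz":0,"rx":0,"ry":0,"rz":0}]' | egrep 'clock|tool|ft'; python3 -m creep '[{"tx":0.0003,"ty":0.0025,"tz":0,"rx":0,"ry":0,"rz":0},{"tx":0.0003,"ty":0.0025,"tz":0,"rx":0,"ry":0,"rz":0}]' | egrep 'clock|tool|ft'
```

```text
clock: 16.42
tool_pos: [0.5327, -0.1076, 0.1255]
ft_force: [0.2, -0.5, 0.9]
clock: 16.68
tool_pos: [0.533, -0.1056, 0.1255]
ft_force: [-0.9, 0.1, -0.2]
clock: 16.92
tool_pos: [0.5332, -0.1036, 0.1255]
ft_force: [-0.4, -0.0, 0.9]
```

```bash
python3 -m creep '[{"tx":0.0003,"ty":0.0025,"tz":0,"rx":0,"ry":0,"rz":0},{"tx":0.0003,"ty":0.0025,"tz":0,"rx":0,"ry":0,"rz":0}]' | egrep 'clock|tool|ft'; python3 -m creep '[{"tx":0.0003,"ty":0.0025,"tz":0,"rx":0,"ry":0,"rz":0},{"tx":0.0003,"ty":0.0025,"tz":0,"rx":0,"ry":0,"rz":0}]' | egrep 'clock|tool|ft'
python3 - <<'E'
from h import *
b=grab_frame("side");cv2.imwrite("pics/m2.png",cv2.resize(b[110:270,180:340],(600,600),interpolation=cv2.INTER_CUBIC))
E
```

```text
clock: 17.18
tool_pos: [0.5335, -0.1016, 0.1255]
ft_force: [-0.6, -0.7, -0.3]
clock: 17.42
tool_pos: [0.5337, -0.1002, 0.1255]
ft_force: [-0.6, -3.4, 0.2]
```

View pics/m2.png

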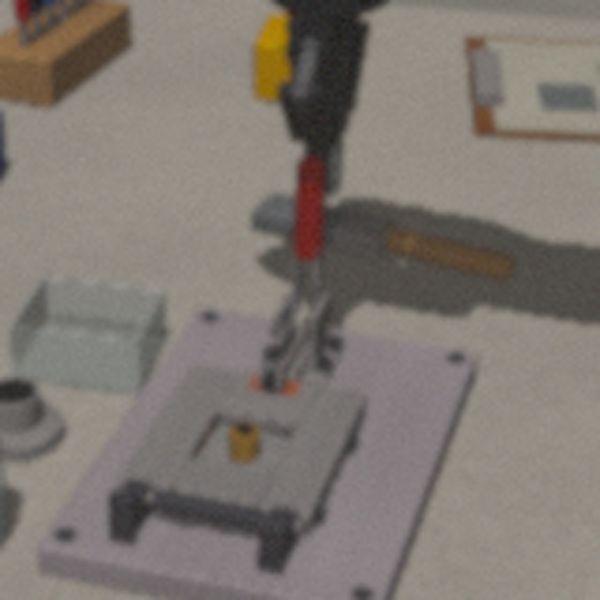

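The handle (crop (312,205)) stands near upright, the clamp arm is on the frame's bar at (275,383), and the force has just started to rise. Press on to the stop.

```bash
python3 -m creep '[{"tx":0.0003,"ty":0.0025,"tz":0,"rx":0,"ry":0,"rz":0},{"tx":0.0003,"ty":0.0025,"tz":0,"rx":0,"ry":0,"rz":0}]' | egrep 'clock|tool|ft'; python3 -m creep '[{"tx":0.0002,"ty":0.002,"tz":0,"rx":0,"ry":0,"rz":0},{"tx":0.0002,"ty":0.002,"tz":0,"rx":0,"ry":0,"rz":0}]' | egrep 'clock|tool|ft'
```

```text
clock: 17.73
tool_pos: [0.5337, -0.0998, 0.1255]
ft_force: [-3.4, -14.2, -0.6]
clock: 17.98
tool_pos: [0.5338, -0.0996, 0.1256]
ft_force: [-4.8, -20.9, -0.5]
```

Firm stop. Back off, lift away and check.

```bash
python3 -m creep '[{"tx":-0.002,"ty":-0.02,"tz":0,"rx":0,"ry":0,"rz":0},{"tx":-0.006,"ty":-0.06,"tz":0,"rx":0,"ry":0,"rz":0},{"tx":-0.01,"ty":-0.09,"tz":0,"rx":0,"ry":0,"rz":0},{"tx":-0.02,"ty":-0.12,"tz":0.05,"rx":0,"ry":0,"rz":0},{"tx":-0.04,"ty":-0.16,"tz":0.1,"rx":0,"ry":0,"rz":0},{"tx":-0.06,"ty":-0.2,"tz":0.1,"rx":0,"ry":0,"rz":0},{"tx":-0.08,"ty":-0.24,"tz":0.1,"rx":0,"ry":0,"rz":0},{"tx":-0.08,"ty":-0.24,"tz":0.1,"rx":0,"ry":0,"rz":0}]' | egrep 'clock|tool|ft'
python3 - <<'E'
from h import *
a=grab_frame("top");b=grab_frame("side")
cv2.imwrite("pics/n.png",np.hstack([cv2.resize(a[140:250,180:340],(436,300)),cv2.resize(b[130:290,180:340],(300,300))]))
f=[.5494,.049,-.105]
print(proj("top",F2W(f,[[0,-.13,.1505],[0,0,.046]])),[(d["box"],d["confidence"]) for l in("handle_tip","fitting") for d in look_for("top",l)])
E
```

```text
clock: 18.98
tool_pos: [0.4693, -0.2896, 0.2053]
ft_force: [0.0, 1.1, 0.2]
[[313.53413206 203.0292514 ]
 [259.65948827 199.91930063]] [([312.9, 204.8, 8.5, 9.5], 0.45), ([262.1, 202.9, 20.0, 13.5], 0.89), ([178.8, 281.9, 29.6, 26.9], 0.59)]
```

View pics/n.png

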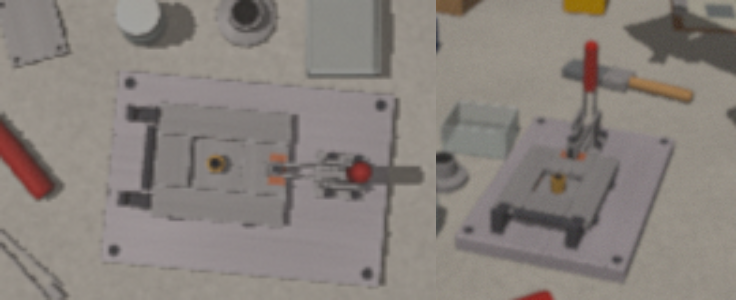

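The frame is flat with the stub in its window at (217,163), the handle is upright at (360,173) as predicted, and the bystanders have not moved. Handing in.

```bash
python3 -c "
from plant import order
print(order.finish_job())"
```

```text
the job is handed in; nothing more can be done
None
```

The fitting was pushed home against the stop pins, the frame lies flat over it and the clamp handle is upright against its stop; the job was handed in after about 19 s of robot time, and no verdict came back.

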